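Set the filter wheel of a slide-out microscope light source

TASK

Pull the white light-source chassis out of its case by the black handle until it locks, turn the black filter knob on its deck until the white mark points at the orange marker, then press the blue release pad and, with it held down, start the chassis back in, and push it fully home. Let go of everything and leave the other things on the bench where they are.

Things in the scene. Friction and masses are not known exactly. Their poses are not given: they have to be found in the camera images.
- lamp_unit: Fixed white case, 258 deep x 320 wide x 145 mm high, open at the front. Origin at table level, mid-width, in the plane of the front panel's front face when the chassis is fully home (the case begins 12 mm behind). x points into the case (push home = +x, pull out = -x), y to its left seen from the front, z up. Chassis, knob, marker and release are carried in it. Place and yaw differ every time.
- chassis (a joint): How far the chassis is out along -x of lamp_unit, m: 0 home, 0.176 end stop. Starts up to 0.02 ajar. About 1.5 N friction; from 0.135 to 0.166 a spring tongue rides under a catch (some 6 N more pull); past 0.166 the tongue springs up and locks: it cannot go back until the release is pressed.
- panel_top (a point): Middle of the upper front edge of the chassis's white front panel, 135 mm above the table. The panel is 320 wide, 8 mm thick, 13 to 135 mm above the table; behind it lies the chassis's flat deck, 65 mm above the table. Moves with the chassis.
- handle (a point): Middle of the black bow handle's straight part: a level round bar 12 mm thick, 120 mm long along y of lamp_unit, 112 mm above the table, centre line 45 mm in front of (-x) the front panel: 39 mm free gap between bar and panel, whose top is 23 mm above the bar's centre line. Moves with the chassis. Can be gripped from above across the bar, or pushed.
- knob_grip (a point): Grip point on the upright axis of the filter knob, 95 mm above the table. Black bar 50 long, 12 mm wide, 71 to 108 mm above the table, on a black disc of 36 mm radius; it lies along the line from this axis to knob_mark. 92 mm behind (+x) the panel's front, 45 mm left (+y) of the chassis's middle: under the case roof until pulled out. 0.05 N m friction, stays where left.
- knob_mark (a point): Outer end of the white mark on the knob's disc, 36 mm from the knob axis, 71 mm above the table; turns with the knob.
- marker_tip (a point): Inner end of the orange marker (9 mm wide) on the white ring around the knob's disc, 36 mm from the knob axis, 71 mm above the table. The knob is right when knob_mark stands at this point. The ring is stiff; its angle differs every time. At the start the knob must turn 0.6 to 1.8 rad anticlockwise seen from above; it may be regripped.
- release_top (a point): Middle of the top of the blue release pad, 38 (x) x 36 (y) mm, 91 mm above the table when up, 75 mm behind the panel's front, 100 mm right (-y) of the chassis's middle; moves with chassis and press. Its +x side has a dark steel finger stop fixed to the chassis, near face 22 mm from this point, 44 mm wide, top 112 mm above the table: a fingertip holding the pad down can push on it.
- release (a joint): How far the release pad is pressed down, m: 0 up, 0.008 fully down (hard stop). Spring: about 2 N at first, 4.5 N at 0.005 where the tongue clears the catch, 6 N fully down. Hold it deeper than 0.005 while the chassis goes back from 0.166 to below 0.150; once the chassis is below 0.13 it may be let up.
- jar: White jar with blue lid, 60 mm across, 90 mm high, beside the chassis's path; origin at its underside. Leave alone.
- beaker: Glass beaker, 66 mm across, 85 mm high, beside the chassis's path; origin at its underside. Leave alone.
- petri: Closed round dish, 90 mm across, 14 mm high, lying on the case roof; origin at its underside. Leave alone.
- slide_box: Green slide box 100 x 90 x 35 mm on the left; origin at its underside. Leave alone.
- tablet: Black tablet 130 x 200 x 9 mm on the right; origin at its underside. Leave alone.
- notebook: Blue notebook 150 x 200 x 15 mm on the left; origin at its underside. Leave alone.
- brush: Small brush lying (160 mm long) lying on the right; origin near its middle. Leave alone.

How it is judged:
By the outcome, as a careful person would: the job done as asked, in the order asked, and still so for the second after the job is handed in, with the robot touching nothing.
It also fails if it takes over 72 s, if anything falls off the work surface, if the arm or the gripper's body presses on something with over 40 N, if the wrist force passes 120 N, or if a joint passes its speed limit or range.

ROBOT

A 7-joint arm with a two-finger parallel gripper is mounted at the origin on the work surface. World frame = base frame: x ahead of the robot, y to its left, z up, the work surface at z = 0. Lengths are in m, angles in rad, forces in N, time in s.
With the tool pointing down it reaches from about 0.4 to 0.875 m from the base axis. Payload 19.3 kg.
Tool frame: the origin (TCP) lies at the very end of the fingers, on their centre line; the grasp point (between the pads) lies 19 mm behind it; z points along the fingers, y is the direction in which the jaws open and shut (so a half turn about z gives the same grasp; the last joint's range is limited). The gripper opens to 85 mm and grips with 20 to 120 N. Pads are 22 mm wide; open, the fingers measure 114 mm over their backs; the gripper's body (76 mm by 85 mm) begins 54 mm behind the grasp point. The pads swing forward as they close: fully open they stand 13 mm farther back than shut.
Start: joints at [1.201, 0.521, -0.036, 1.599, 0.021, 1.021, -0.113], TCP at [0.185, -0.597, 0.21] pointing down, gripper open.
Joint ranges: [-2.91, 2.91], [-0.3, 2.13], [-1.5, 1.42], [0.17, 2.43], [-1.26, 4.41], [0.16, 1.93], [-2.52, 2.52]. Speed limits (rad/s): [1.89, 1.89, 2.39, 2.39, 3.01, 3.01, 3.01].

INTERFACE

Orientations are given as [roll, pitch, yaw] about the fixed x, y, z axes, in that order (R = Rz(yaw) Ry(pitch) Rx(roll)).
In Python, from workcell import bot gives the robot as it stands.
- The arm moves only by the tool carry_out, never from a script. Its argument "targets" is a list of rows, each a list of 7 numbers: the shift along the tool's x, y, z in mm, then the turn, a rotation vector about the tool's x, y, z in units of 6 degrees (1.0 is 6 degrees), then the closure in counts, from 0 (fully open) to 255 (shut). A call has 1 to 5 rows; each row shifts and turns the commanded pose from where the row before left it, along the tool's axes as they then stand; what a row does not reach is not made up. A row lasts 1/12 s, in which the tool goes at most 41.7 mm and 7.16 degrees, less where a joint would pass 70% of its speed; a pose out of reach is approached as far as the arm can. A call is refused whole if a number of a shift passes 41.7 or a number of a turn 1, either way. A call with a gripper value outside its range is refused whole. The fingers move at their own pace and stop on an object; "force" is the grip in N (left out, the last holds). Time passes only in rows, so rows that do not move let the fingers close. It gives the time, the measured TCP pose, the force and the opening at its end, in the units of the state.
- bot.observe(): the state, without advancing time (a new reading comes with each control period).
- bot.grab_frame(name): name is "scene" or "top"; returns a dict with "color" (480x640x3 uint8, red, green, blue), "z_map" (480x640 float32, m along the optical axis (not along the pixel's ray), 0 where there is no reading), "K" (3x3 intrinsics, pixels), "cam_to_world" (4x4, takes a point from camera to world coordinates). Camera axes: x right, y down, z forward; pixel columns grow to the right and rows downward; lengths in m; the calibration is good to about 2 mm. A picture is of the moment at which its call begins.
- bot.job_done(): hands the job in, once; it reports no verdict.
The state is a dict: "clock": time; "qpos": joint angles; "qd": joint speeds; "joint_efforts": joint torques, N m; "position": TCP position; "tool_rot": TCP orientation; "force": force on the tool from outside, world axes, zero at the start; "moment": the same for the moment, N m; "grip_width": finger opening in m.
Only numpy, scipy, OpenCV 4.12 (cv2) and the standard library are available. Lean on these libraries where they do the work, as an engineer would, in place of code of your own. Each camera call takes 0.05 s, during which the arm holds its last target. There are 200 camera calls.

## Working session

There is one attempt and no reset: what is moved stays moved. The work goes in short steps, Python scripts to look and compute and a tool call to move; the robot and the scene stay as the last step left them, time stands still between calls to the robot, and variables do not carry over. Pictures are saved under pics/ and viewed, about 8 in all and at most 12, crops included, and the job is handed in when it is done.

Besides the shell and the picture viewer there is one more tool, called after "Request:" as name([rows], argument=value, ...), one row to a line, values as JSON. carry_out: Moves the arm, as the interface text tells. Its arguments: {"type":"object","properties":{"targets":{"type":"array","items":{"type":"array","items":{"type":"number"}}},"force":{"type":"number"}},"required":["targets"]}

```bash
ls; mkdir -p pics; python3 - <<'E'
from workcell import bot
import cv2,numpy as np
s=bot.observe();print(s)
for n in("scene","top"):
    f=bot.grab_frame(n);np.savez("pics/%s0.npz"%n,**f)
    cv2.imwrite("pics/%s0.png"%n,f["color"][:,:,::-1]);print(f["K"],f["cam_to_world"])
E
```

```text
pics
{'clock': 0.0, 'qpos': array([ 1.20078835,  0.52202417, -0.0363354 ,  1.6       ,  0.02121559,
        1.02113764, -0.11279967]), 'qd': array([ 1.80195485e-05,  1.04032434e-04, -3.61717910e-04,  9.13130763e-04,
        1.53490683e-03,  4.40939229e-05, -2.02446283e-04]), 'joint_efforts': array([-5.41923928e-04, -9.27130651e+01,  1.97946087e+00, -3.69931126e+01,
        1.76265469e-02,  8.32777005e-03, -1.28294388e-05]), 'position': array([ 0.1844368 , -0.59677547,  0.20992221]), 'tool_rot': array([-3.14041287e+00,  9.53656583e-05,  2.99813338e-01]), 'force': array([-0.1625707 , -0.46886157, -0.68617481]), 'moment': array([-0.00756722,  0.0085188 ,  0.02274103]), 'grip_width': 0.08526132286793617}
[[624.18923399   0.         320.58753568]
 [  0.         624.18923399 237.31423038]
 [  0.           0.           1.        ]] [[-0.97439572  0.16957919 -0.14763425  0.81468706]
 [ 0.22443547  0.69422347 -0.68387315  1.06029719]
 [-0.01347949 -0.69949744 -0.71450797  1.22303938]
 [ 0.          0.          0.          1.        ]]
[[521.98002506   0.         313.92351759]
 [  0.         521.98002506 242.16260812]
 [  0.           0.           1.        ]] [[-0.01761145 -0.98527966  0.17004064  0.34455893]
 [-0.99983567  0.01662363 -0.00723137  0.00787283]
 [ 0.00429823 -0.17014005 -0.98541052  1.64791734]
 [ 0.          0.          0.          1.        ]]
```

View pics/scene0.png

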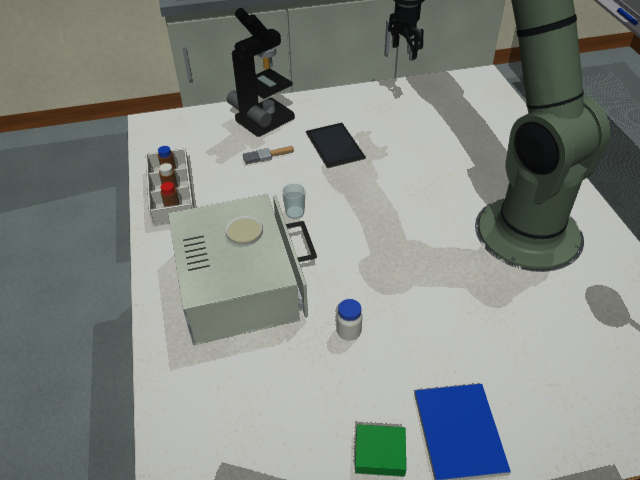

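View pics/top0.png

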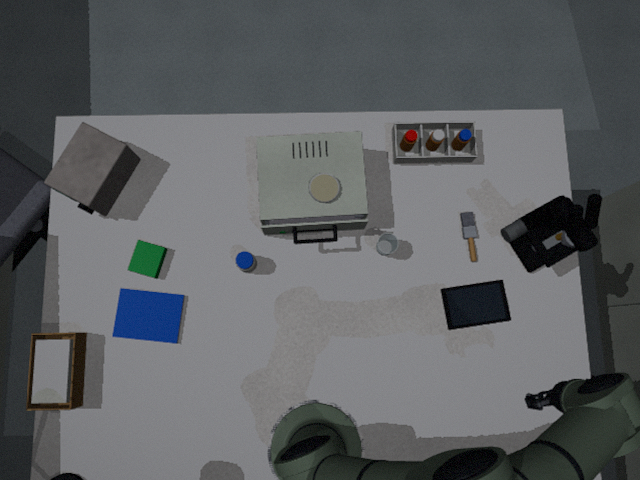

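The scene view shows the case at about (240,265) and its handle at (302,242). In the top view the bar is at about (316,241), the panel edge at row ~228, the jar at (246,262) and the beaker at (387,244).

```bash
cat > h.py <<'E'
import numpy as np,cv2
from workcell import bot
def cloud(f):
    z=f["z_map"];v,u=np.mgrid[:480,:640];K=f["K"]
    p=np.stack([(u-K[0,2])*z/K[0,0],(v-K[1,2])*z/K[1,1],z],-1);T=f["cam_to_world"]
    return p@T[:3,:3].T+T[:3,3]
def ray(f,uv,h):
    K=f["K"];T=f["cam_to_world"];uv=np.atleast_2d(uv).astype(float)
    d=np.c_[(uv-[K[0,2],K[1,2]])/[K[0,0],K[1,1]],np.ones(len(uv))]@T[:3,:3].T
    return T[:3,3]+d*((h-T[2,3])/d[:,2:])
E
python3 - <<'E'
from h import *
f=dict(np.load("pics/top0.npz"));P=cloud(f);c=f["color"].astype(int)
z=P[...,2]
roi=np.zeros((480,640),bool);roi[120:250,250:380]=1
m=roi&(z>.138)&(z<.152)
r=cv2.minAreaRect(P[m][:,:2].astype(np.float32));print("roof",r,np.median(z[m]))
roi[:]=0;roi[215:250,285:345]=1
m=roi&(c.max(2)<60);
print(m.sum())
r2=roi&(z>.095)&(z<.13)&(c.max(2)<70)
v,u=np.nonzero(m)
q=ray(f,np.c_[u,v],.112)[:,:2];print("dark rect",cv2.minAreaRect(q.astype(np.float32)),q.min(0),q.max(0))
cc=np.array(c[215:250,316]);print(cc.max(1)); print(np.round(z[215:250,316],3)); print(np.round(P[215:250,316,0],3))
print(np.round(z[228,255:380:6],3))
# objects
for n,(a,b,h) in dict(jar=(246,262,.09),beaker=(387,244,.085)).items(): print(n,ray(f,[a,b],h))
E
python3 - <<'E'
import cv2
a=cv2.imread("pics/top0.png")[190:270,240:400];cv2.imwrite("pics/c1.png",cv2.resize(a,None,fx=5,fy=5,interpolation=cv2.INTER_NEAREST))
E
```

```text
roof ((0.7980639934539795, 0.002465769648551941), (0.2824873924255371, 0.32007259130477905), 2.4885146617889404) 0.14462357747932852
629
dark rect ((0.6480370163917542, -0.006214424967765808), (0.07750631123781204, 0.17836205661296844), 1.9377143383026123) [ 0.60775903 -0.09482141] [0.686567   0.08270832]
[131 111  70  77  77  74  88 117 132 108  43  46  48  43  28  12  37  70
  78  85  99  93 101  85  38  11   6  62 121 142 138 140 143 141 140]
[ 0.147  0.146  0.064  0.063  0.064  0.064  0.062  0.14   0.128  0.139
  0.121  0.113  0.095  0.079  0.068  0.047  0.034  0.016 -0.002  0.005
  0.     0.003  0.001  0.001  0.119  0.116  0.119  0.12  -0.002  0.005
  0.002  0.005 -0.002  0.001 -0.002]
[0.685 0.682 0.697 0.694 0.691 0.688 0.685 0.665 0.665 0.659 0.66  0.659
 0.659 0.659 0.658 0.659 0.659 0.659 0.659 0.654 0.652 0.648 0.645 0.642
 0.618 0.615 0.612 0.609 0.626 0.622 0.619 0.616 0.613 0.61  0.607]
[ 0.004  0.135  0.129  0.116  0.108  0.109  0.103  0.094  0.089  0.083
  0.084  1.648  0.075  0.123  0.06   0.051  0.045  0.038  0.034 -0.007
  0.006]
jar [[0.55630445 0.20175099 0.09      ]]
beaker [[ 0.60484249 -0.22551371  0.085     ]]
```

View pics/c1.png

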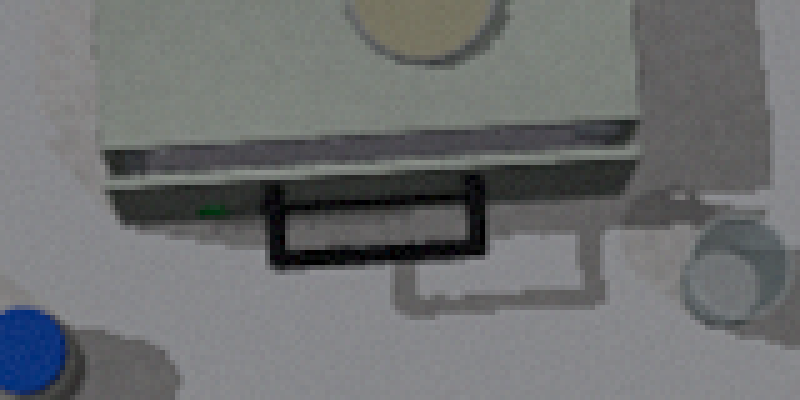

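The crop shows the panel's upper edge running from crop (105,187) to (638,155), and the handle bar from (272,265) to (486,250). The petri dish sits further back on the roof.

```bash
python3 - <<'E'
from h import *
f=dict(np.load("pics/top0.npz"));c=f["color"].astype(int).max(2)
px=lambda u,v:[240+u/5-.5,190+v/5-.5]
# bar: dark rows per column
pts=[]
for u in range(300,332):
    w=np.clip(75-c[235:246,u],0,None).astype(float);w[c[235:246,u]>70]=0
    pts.append([u,(w*np.arange(235,246)).sum()/w.sum()])
b=ray(f,pts,.114);k=np.polyfit(b[:,1],b[:,0],1);print("bar line",k,"yaw",-np.arctan(k[0]))
e=ray(f,[px(272,258+7*.5),px(486,250)],.112);print("bar ends",e)
g=ray(f,[px(105,187),px(638,155)],.135);print("panel",g,g.mean(0),np.arctan2(-(g[0]-g[1])[0],(g[0]-g[1])[1]))
y=e[:,1].mean();print("bar centre",np.polyval(k,y),y)
E
```

```text
bar line [-0.04305946  0.61450234] yaw 0.043032872263644543
bar ends [[ 0.6117012   0.05636266  0.112     ]
 [ 0.61652117 -0.07161619  0.112     ]]
panel [[ 0.65404846  0.15380622  0.135     ]
 [ 0.66811178 -0.16196528  0.135     ]] [ 0.66108012 -0.00407953  0.135     ] 0.04450696165696228
bar centre 0.6148307421845461 -0.007626763791164438
```

```bash
cat >> h.py <<'E'
def R(y): return np.array([[np.cos(y),np.sin(y)],[np.sin(y),-np.cos(y)]]) # cols: tool x,y in world (pointing down)
def plan(pos,yaw,n,grip,start=None):
    s=bot.observe();p=np.array(s["position"]);y=s["tool_rot"][2]
    if start is not None: p,y=np.array(start[:3]),start[3]
    pos=np.array(pos,float);dy=(yaw-y+np.pi)%(2*np.pi)-np.pi
    rows=[]
    for i in range(n):
        st=(pos-p)/(n-i);t=-np.round(np.degrees(dy)/6/(n-i),2)
        a=np.round(np.r_[R(y).T@st[:2],-st[2]]*1000,1)
        rows.append([*a.tolist(),0,0,float(t),grip])
        p=p+np.r_[R(y)@a[:2],-a[2]]/1000;y-=np.radians(t*6);dy+=np.radians(t*6)
    for i in range(0,n,5): print(rows[i:i+5])
    return [*p,y]
E
python3 -c "
from h import *
print(plan([.616,-.007,.2],1.614,25,150))"
```

```text
[[23.5, -17.4, 0.4, 0, 0, -0.5, 150], [24.3, -16.2, 0.4, 0, 0, -0.5, 150], [25.2, -14.9, 0.4, 0, 0, -0.5, 150], [25.9, -13.6, 0.4, 0, 0, -0.5, 150], [26.6, -12.2, 0.4, 0, 0, -0.5, 150]]
[[27.2, -10.8, 0.4, 0, 0, -0.5, 150], [27.7, -9.3, 0.4, 0, 0, -0.5, 150], [28.1, -7.9, 0.4, 0, 0, -0.5, 150], [28.5, -6.4, 0.4, 0, 0, -0.5, 150], [28.8, -4.9, 0.4, 0, 0, -0.5, 150]]
[[29.0, -3.4, 0.4, 0, 0, -0.5, 150], [29.2, -1.8, 0.4, 0, 0, -0.5, 150], [29.2, -0.3, 0.4, 0, 0, -0.5, 150], [29.2, 1.2, 0.4, 0, 0, -0.5, 150], [29.1, 2.7, 0.4, 0, 0, -0.5, 150]]
[[28.9, 4.3, 0.4, 0, 0, -0.5, 150], [28.7, 5.8, 0.4, 0, 0, -0.51, 150], [28.3, 7.3, 0.4, 0, 0, -0.5, 150], [27.9, 8.8, 0.4, 0, 0, -0.51, 150], [27.4, 10.2, 0.4, 0, 0, -0.5, 150]]
[[26.8, 11.6, 0.4, 0, 0, -0.51, 150], [26.2, 13.1, 0.4, 0, 0, -0.5, 150], [25.4, 14.4, 0.4, 0, 0, -0.51, 150], [24.6, 15.7, 0.4, 0, 0, -0.5, 150], [23.8, 17.1, 0.4, 0, 0, -0.51, 150]]
[np.float64(0.6160352347655277), np.float64(-0.007013190521582901), np.float64(0.19998463045320047), np.float64(1.614025491711183)]
```

Request:
carry_out([
  [23.5,-17.4,0.4,0,0,-0.5,150],
  [24.3,-16.2,0.4,0,0,-0.5,150],
  [25.2,-14.9,0.4,0,0,-0.5,150],
  [25.9,-13.6,0.4,0,0,-0.5,150],
  [26.6,-12.2,0.4,0,0,-0.5,150],
], force=60)

```text
clock: 0.52
position: [0.2714, -0.4778, 0.2083]
tool_rot: [-3.141, 0.0, 0.564]
force: [0.8, -1.3, 0.2]
grip_width: 0.0352
```

Request:
carry_out([
  [27.2,-10.8,0.4,0,0,-0.5,150],
  [27.7,-9.3,0.4,0,0,-0.5,150],
  [28.1,-7.9,0.4,0,0,-0.5,150],
  [28.5,-6.4,0.4,0,0,-0.5,150],
  [28.8,-4.9,0.4,0,0,-0.5,150],
])

```text
clock: 0.93
position: [0.3576, -0.3599, 0.2064]
tool_rot: [-3.141, 0.0, 0.826]
force: [-0.2, 0.4, 0.1]
grip_width: 0.0354
```

Request:
carry_out([
  [29,-3.4,0.4,0,0,-0.5,150],
  [29.2,-1.8,0.4,0,0,-0.5,150],
  [29.2,-0.3,0.4,0,0,-0.5,150],
  [29.2,1.2,0.4,0,0,-0.5,150],
  [29.1,2.7,0.4,0,0,-0.5,150],
])

```text
clock: 1.35
position: [0.444, -0.242, 0.2044]
tool_rot: [-3.141, 0.0, 1.088]
force: [-0.4, 0.3, -0.4]
grip_width: 0.0353
```

Request:
carry_out([
  [28.9,4.3,0.4,0,0,-0.5,150],
  [28.7,5.8,0.4,0,0,-0.5,150],
  [28.3,7.3,0.4,0,0,-0.5,150],
  [27.9,8.8,0.4,0,0,-0.5,150],
  [27.4,10.2,0.4,0,0,-0.5,150],
])

```text
clock: 1.77
position: [0.5305, -0.1242, 0.2023]
tool_rot: [-3.141, 0.0, 1.349]
force: [0.3, -0.4, 0.1]
grip_width: 0.0352
```

Request:
carry_out([
  [26.8,11.6,0.4,0,0,-0.5,150],
  [26.2,13.1,0.4,0,0,-0.5,150],
  [25.4,14.4,0.4,0,0,-0.5,150],
  [24.6,15.7,0.4,0,0,-0.5,150],
  [23.8,17.1,0.4,0,0,-0.5,150],
])

```text
clock: 2.18
position: [0.6172, -0.0065, 0.2002]
tool_rot: [-3.141, 0.0, 1.611]
force: [0.6, 0.2, -0.3]
grip_width: 0.035
```

Request:
carry_out([
  [0,0,0,0,0,0,150],
  [0,0,0,0,0,0,150],
])

```text
clock: 2.35
position: [0.6168, -0.0061, 0.1998]
tool_rot: [-3.141, -0.001, 1.611]
force: [-0.0, 0.2, -0.8]
grip_width: 0.0353
```

Request:
carry_out([
  [0,-1.5,20,0,0,0,150],
  [0,0,20,0,0,0,150],
  [0,0,15,0,0,0,150],
  [0,0,12,0,0,0,150],
  [0,0,10,0,0,0,150],
])

```text
clock: 2.77
position: [0.6146, -0.0087, 0.1225]
tool_rot: [-3.141, 0.0, 1.607]
force: [1.3, 0.0, 0.7]
grip_width: 0.035
```

Request:
carry_out([
  [0,0,10,0,0,0,150],
  [0,0,10,0,0,0,150],
  [0,0,10,0,0,0,150],
  [0,0,0,0,0,0,150],
])

```text
clock: 3.1
position: [0.6143, -0.0079, 0.0916]
tool_rot: [-3.139, -0.0, 1.609]
force: [-0.3, 1.5, -0.6]
grip_width: 0.0353
```

Request:
carry_out([
  [0,0,0,0,0,0,200],
  [0,0,0,0,0,0,255],
  [0,0,0,0,0,0,255],
  [0,0,0,0,0,0,255],
  [0,0,0,0,0,0,255],
])

```text
clock: 3.52
position: [0.618, -0.0075, 0.0968]
tool_rot: [3.135, 0.0, 1.609]
force: [-0.1, -0.4, 28.8]
grip_width: 0.0
```

```bash
python3 - <<'E'
from h import *
a=[]
f=bot.grab_frame("scene");np.savez("pics/s1.npz",**f);a.append(cv2.resize(f["color"][180:330,230:380],None,fx=3.6,fy=3.6))
f=bot.grab_frame("top");np.savez("pics/t1.npz",**f);a.append(cv2.resize(f["color"][190:270,270:360],(250,222)))
o=np.zeros((540,800,3),np.uint8);o[:,:540]=a[0];o[:222,545:795]=a[1]
cv2.imwrite("pics/c2.png",np.clip(o[:,:,::-1]*1.5,0,255).astype(np.uint8))
print(bot.observe())
E
```

```text
{'clock': 3.6167, 'qpos': array([ 0.21903309,  0.67571779, -0.45102264,  1.70255972,  0.37491368,
        0.84295479, -0.35867914]), 'qd': array([-2.36389526e-04,  2.78126104e-05, -1.02759261e-03, -1.17317675e-03,
       -2.42474261e-03,  3.22807333e-04, -1.47594538e-04]), 'joint_efforts': array([-3.29721635e-01, -8.04155231e+01, -6.22245446e+00, -2.14640898e+01,
       -1.62665960e-01,  1.05681522e-01,  1.50350585e-03]), 'position': array([ 0.61802903, -0.0074502 ,  0.09683908]), 'tool_rot': array([3.13483121e+00, 1.07337571e-04, 1.60853329e+00]), 'force': array([ 0.63555222, -0.41828652, 29.2419076 ]), 'moment': array([-0.11222156, -0.13867539, -0.02191948]), 'grip_width': 0.00022692954323674382}
```

View pics/c2.png

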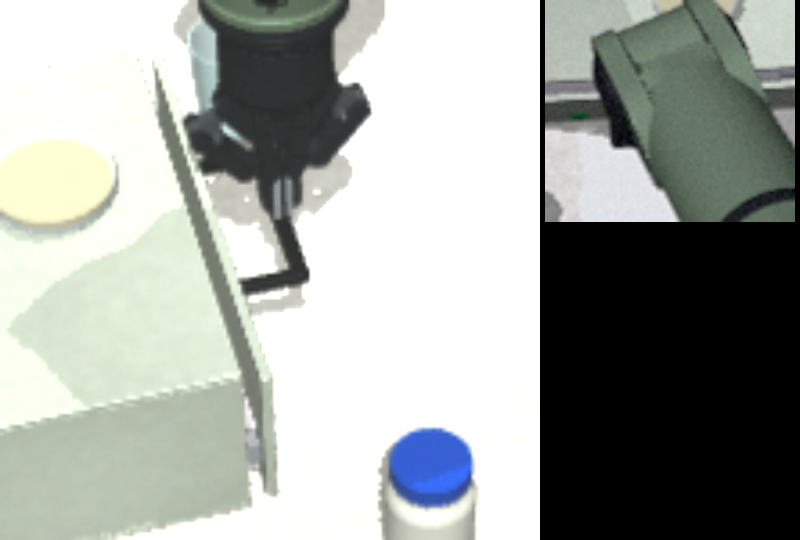

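The fingers are shut at crop (283,215), apparently standing on the bar rather than around it, and the panel-side knuckle at (205,140) is close to the panel top.

```bash
python3 - <<'E'
from h import *
f=dict(np.load("pics/s1.npz"));f0=dict(np.load("pics/scene0.npz"))
uv=[230+283/3.6,180+217/3.6]
for h in(.097,.105,.112,.118,.125):print(h,ray(f,uv,h))
T=np.linalg.inv(f["cam_to_world"])
for q in([.618,-.0075,.0968],[.618,-.0075,.118],[.615,-.0075,.112],[.6125,.05,.112],[.6176,-.066,.112]):
    c=T[:3,:3]@q+T[:3,3];u=f["K"]@c/c[2];print(q,u[:2],(u[:2]-[230,180])*3.6)
P=cloud(f);print(np.round(P[234:244:2,304:316:2],3).reshape(-1,3))
o=np.hstack([cv2.resize(x["color"][215:275,280:330],(400,480),interpolation=cv2.INTER_NEAREST) for x in(f0,f)])
cv2.imwrite("pics/c3.png",np.clip(o[:,:,::-1]*1.7,0,255).astype(np.uint8))
E
```

```text
0.097 [[ 0.61361543 -0.01444838  0.097     ]]
0.105 [[ 0.61504396 -0.0068128   0.105     ]]
0.112 [[ 6.16293913e-01 -1.31667364e-04  1.12000000e-01]]
0.118 [[0.6173653  0.00559502 0.118     ]]
0.125 [[0.61861526 0.01227615 0.125     ]]
[0.618, -0.0075, 0.0968] [307.48923542 242.56547914] [278.96124751 225.23572492]
[0.618, -0.0075, 0.118] [307.24596934 236.64052644] [278.08548964 203.90589517]
[0.615, -0.0075, 0.112] [308.49355762 238.12443649] [282.57680742 209.24797136]
[0.6125, 0.05, 0.112] [314.50473712 254.42117738] [304.21705363 267.91623858]
[0.6176, -0.066, 0.112] [302.65782374 222.36577058] [261.56816546 152.51677407]
[[ 0.628  0.003  0.14 ]
 [ 0.623  0.006  0.142]
 [ 0.618  0.006  0.141]
 [ 0.613  0.002  0.136]
 [ 0.607 -0.001  0.131]
 [ 0.576 -0.132 -0.005]
 [ 0.628  0.001  0.131]
 [ 0.623  0.005  0.134]
 [ 0.618  0.005  0.133]
 [ 0.613  0.006  0.132]
 [ 0.607 -0.001  0.124]
 [ 0.579 -0.118  0.002]
 [ 0.628  0.     0.123]
 [ 0.623  0.003  0.125]
 [ 0.619  0.008  0.129]
 [ 0.613  0.004  0.124]
 [ 0.585 -0.115 -0.002]
 [ 0.581 -0.11   0.002]
 [ 0.608 -0.112 -0.001]
 [ 0.623  0.004  0.118]
 [ 0.619  0.004  0.117]
 [ 0.593 -0.104  0.003]
 [ 0.588 -0.102  0.004]
 [ 0.581 -0.106 -0.002]
 [ 0.61  -0.104 -0.   ]
 [ 0.624  0.007  0.114]
 [ 0.621  0.014  0.121]
 [ 0.615  0.009  0.115]
 [ 0.588 -0.103 -0.005]
 [ 0.583 -0.101 -0.004]]
```

View pics/c3.png

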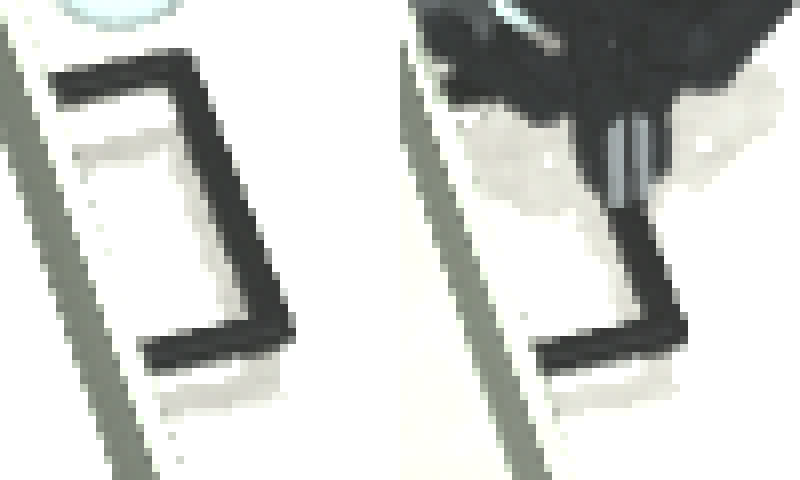

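The fingertips are standing on top of the bar: visible tip height is about 0.117 m, while the reported TCP is 0.097. I'll lift and measure that tip offset from depth.

Request:
carry_out([
  [0,0,-25,0,0,0,255],
  [0,0,-25,0,0,0,255],
  [0,0,-15,0,0,0,255],
  [0,0,0,0,0,0,255],
])

```text
clock: 3.95
position: [0.6169, -0.0076, 0.1625]
tool_rot: [3.136, 0.0, 1.609]
force: [0.9, -0.1, 0.7]
grip_width: -0.0
```

```bash
cat > tip.py <<'E'
from h import *
s=bot.observe();print(s["position"],s["tool_rot"],s["grip_width"],s["force"])
f=bot.grab_frame("scene");P=cloud(f);p=s["position"]
m=(abs(P[...,0]-p[0])<.07)&(abs(P[...,1]-p[1])<.03)&(P[...,2]>.125)&(P[...,2]<.28)
Q=P[m];print(len(Q))
for lo in np.arange(.125,.25,.006):
    q=Q[(Q[:,2]>=lo)&(Q[:,2]<lo+.006)]
    if len(q): print(round(lo,3),len(q),q.min(0)[:2].round(3),q.max(0)[:2].round(3))
E
python3 tip.py
```

```text
[ 0.61693163 -0.00758903  0.16245771] [3.13620367e+00 2.48252795e-04 1.60855036e+00] -3.510026504195752e-05 [ 0.91702101 -0.06309681  0.66149633]
981
0.125 23 [ 0.663 -0.037] [0.673 0.019]
0.131 41 [ 0.663 -0.037] [0.673 0.021]
0.137 16 [ 0.683 -0.034] [0.687 0.022]
0.143 9 [ 0.683 -0.028] [0.687 0.022]
0.179 5 [ 0.611 -0.001] [0.624 0.002]
0.185 13 [ 0.609 -0.003] [0.628 0.007]
0.191 23 [ 0.603 -0.011] [0.631 0.008]
0.197 24 [ 0.604 -0.011] [0.631 0.01 ]
0.203 20 [ 0.605 -0.01 ] [0.631 0.006]
0.209 23 [ 0.605 -0.003] [0.63  0.007]
0.215 20 [ 0.606 -0.008] [0.631 0.007]
0.221 30 [ 0.586 -0.012] [0.645 0.008]
0.227 54 [ 0.581 -0.018] [0.649 0.011]
0.233 91 [ 0.579 -0.019] [0.656 0.011]
0.239 61 [ 0.573 -0.019] [0.66  0.012]
0.245 61 [ 0.566 -0.019] [0.663 0.013]
```

Request:
carry_out([
  [0,0,0,0,0,0,150],
  [0,0,0,0,0,0,150],
  [0,0,0,0,0,0,150],
])

```text
clock: 4.25
position: [0.6148, -0.0078, 0.1577]
tool_rot: [-3.14, -0.0, 1.609]
force: [0.4, -0.4, -0.6]
grip_width: 0.0344
```

```bash
python3 tip.py
```

```text
[ 0.61475857 -0.00779981  0.15771369] [-3.14038696e+00 -9.11433746e-05  1.60879577e+00] 0.034400843108087734 [ 0.42554458 -0.41072701 -0.64947779]
1014
0.125 18 [ 0.663 -0.034] [0.674 0.017]
0.131 40 [ 0.664 -0.036] [0.672 0.018]
0.137 7 [ 0.672 -0.013] [0.684 0.011]
0.143 1 [0.683 0.021] [0.683 0.021]
0.173 3 [ 0.592 -0.007] [0.597 0.002]
0.179 16 [ 0.585 -0.013] [0.639 0.005]
0.185 20 [ 0.586 -0.013] [0.646 0.006]
0.191 25 [ 0.585 -0.015] [0.643 0.009]
0.197 28 [ 0.585 -0.007] [0.646 0.011]
0.203 24 [ 0.586 -0.014] [0.646 0.007]
0.209 21 [ 0.586 -0.013] [0.646 0.008]
0.215 24 [ 0.58  -0.015] [0.651 0.008]
0.221 44 [ 0.567 -0.009] [0.661 0.011]
0.227 94 [ 0.564 -0.024] [0.666 0.011]
0.233 55 [ 0.561 -0.018] [0.666 0.013]
0.239 57 [ 0.56  -0.021] [0.67  0.013]
0.245 63 [ 0.558 -0.023] [0.672 0.015]
```

The real tips sit 20 mm above the reported TCP, in both the shut and the half-open state, so I grip with the reported z near 0.080.

Request:
carry_out([
  [0,0.5,18,0,0,0,150],
  [0,0,15,0,0,0,150],
  [0,0,12,0,0,0,150],
  [0,0,12,0,0,0,150],
  [0,0,0,0,0,0,150],
])

```text
clock: 4.72
position: [0.6144, -0.0078, 0.099]
tool_rot: [-3.138, -0.0, 1.609]
force: [-0.8, 0.2, -0.6]
grip_width: 0.0356
```

Request:
carry_out([
  [0,0,7,0,0,0,150],
  [0,0,7,0,0,0,150],
  [0,0,6,0,0,0,150],
  [0,0,0,0,0,0,150],
])

```text
clock: 5.05
position: [0.6152, -0.0078, 0.0804]
tool_rot: [-3.14, -0.0, 1.609]
force: [-0.4, 0.3, 0.4]
grip_width: 0.0353
```

Request:
carry_out([
  [0,0,0,0,0,0,190],
  [0,0,0,0,0,0,255],
  [0,0,0,0,0,0,255],
  [0,0,0,0,0,0,255],
])

```text
clock: 5.38
position: [0.6161, -0.0077, 0.082]
tool_rot: [3.141, -0.0, 1.609]
force: [1.2, 0.3, 3.5]
grip_width: 0.0097
```

Request:
carry_out([
  [0,-8,0,0,0,0,255],
  [0,-15,0,0,0,0,255],
  [0,-15,0,0,0,0,255],
  [0,-15,0,0,0,0,255],
  [0,-15,0,0,0,0,255],
])

```text
clock: 5.8
position: [0.5474, -0.0108, 0.082]
tool_rot: [3.14, 0.0, 1.608]
force: [3.6, -2.5, 3.4]
grip_width: 0.0096
```

Request:
carry_out([
  [0,-15,0,0,0,0,255],
  [0,-15,0,0,0,0,255],
  [0,-12,0,0,0,0,255],
  [0,-10,0,0,0,0,255],
  [0,-10,0,0,0,0,255],
])

```text
clock: 6.22
position: [0.4855, -0.0135, 0.082]
tool_rot: [3.14, 0.001, 1.608]
force: [6.5, -6.3, 2.4]
grip_width: 0.0095
```

Request:
carry_out([
  [0,-8,0,0,0,0,255],
  [0,-8,0,0,0,0,255],
  [0,-6,0,0,0,0,255],
  [0,0,0,0,0,0,255],
])

```text
clock: 6.55
position: [0.4629, -0.0146, 0.082]
tool_rot: [3.142, 0.001, 1.608]
force: [-3.7, -6.5, 9.5]
grip_width: 0.0095
```

Request:
carry_out([
  [0,-4,0,0,0,0,255],
  [0,-4,0,0,0,0,255],
  [0,0,0,0,0,0,255],
])

```text
clock: 6.8
position: [0.4553, -0.0149, 0.0819]
tool_rot: [3.141, 0.001, 1.608]
force: [-2.0, -7.6, 9.4]
grip_width: 0.0096
```

Request:
carry_out([
  [0,-3,0,0,0,0,255],
  [0,-1,0,0,0,0,255],
  [0,0,0,0,0,0,255],
])

```text
clock: 7.05
position: [0.4517, -0.0151, 0.0819]
tool_rot: [3.141, 0.001, 1.608]
force: [0.1, -7.5, 10.0]
grip_width: 0.0094
```

Request:
carry_out([
  [0,-2,0,0,0,0,255],
  [0,0,0,0,0,0,255],
])

```text
clock: 7.22
position: [0.4504, -0.0151, 0.082]
tool_rot: [3.14, 0.001, 1.608]
force: [4.2, -9.2, 2.7]
grip_width: 0.0094
```

Request:
carry_out([
  [0,0,0,0,0,0,150],
  [0,0,0,0,0,0,150],
  [0,0,0,0,0,0,150],
])

```text
clock: 7.47
position: [0.4495, -0.0139, 0.0815]
tool_rot: [-3.141, -0.0, 1.609]
force: [0.3, -0.1, 0.4]
grip_width: 0.0351
```

Request:
carry_out([
  [0,0,-25,0,0,0,150],
  [0,0,-30,0,0,0,150],
  [0,0,-35,0,0,0,150],
  [-30,0,-35,0,0,0,150],
  [-40,0,0,0,0,0,150],
])

```text
clock: 7.88
position: [0.4547, -0.079, 0.2085]
tool_rot: [3.134, 0.001, 1.614]
force: [3.0, -0.4, 0.5]
grip_width: 0.0349
```

Request:
carry_out([
  [-40,0,0,0,0,0,150],
  [-40,0,0,0,0,0,150],
  [-40,0,0,0,0,0,150],
  [-40,0,0,0,0,0,150],
  [0,0,0,0,0,0,150],
])

```text
clock: 8.3
position: [0.4571, -0.2482, 0.2026]
tool_rot: [-3.141, 0.002, 1.601]
force: [-0.4, -1.4, -0.2]
grip_width: 0.0352
```

```bash
python3 - <<'E'
from h import *
f=bot.grab_frame("top");np.savez("pics/t2.npz",**f)
g=bot.grab_frame("scene");np.savez("pics/s2.npz",**g)
a=cv2.resize(f["color"][195:290,240:380],None,fx=4,fy=4,interpolation=cv2.INTER_CUBIC)
b=cv2.resize(g["color"][190:320,250:380],None,fx=1.8,fy=2.92)
a=np.hstack([a,b[:380,:234]]);print(a.shape)
cv2.imwrite("pics/c4.png",np.clip(a[:,:,::-1]*1.7,0,255).astype(np.uint8))
E
```

```text
(380, 794, 3)
```

View pics/c4.png

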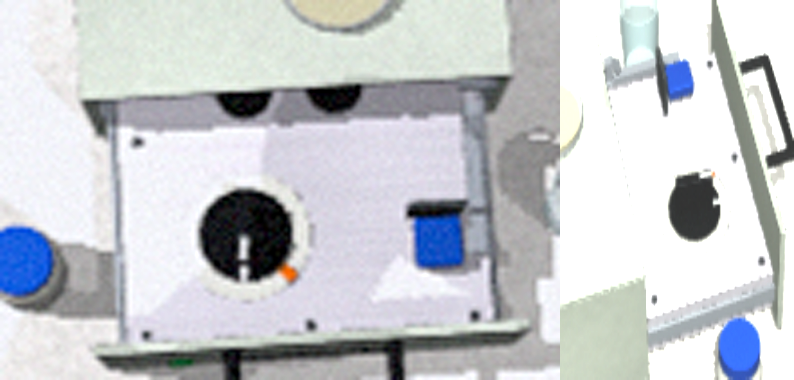

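The chassis is out. In the top crop the knob disc is at (245,235), its white mark points to (243,280), the orange marker is at (290,272), and the blue pad is at (438,240).

```bash
cat > knob.py <<'E'
from h import *
def knob(f):
    c=f["color"].astype(int);o=(c[...,0]>120)&(c[...,0]-c[...,2]>60)
    o[:215]=0;o[285:]=0;o[:,:250]=0;o[:,370:]=0
    v,u=np.nonzero(o);O=ray(f,np.c_[u,v],.071)[:,:2]
    b=(c[...,2]>110)&(c[...,2]-c[...,0]>60);b[:215]=0;b[285:]=0;b[:,:320]=0
    v,u=np.nonzero(b);B=ray(f,np.c_[u,v],.091)[:,:2]
    d=(c.max(2)<55);d[:232]=0;d[275:]=0;d[:,:285]=0;d[:,318:]=0
    n,l,st,ce=cv2.connectedComponentsWithStats(d.astype(np.uint8));i=1+st[1:,4].argmax()
    v,u=np.nonzero(l==i);D=ray(f,cv2.convexHull(np.c_[u,v].astype(np.int32))[:,0],.071)[:,:2]
    (cx,cy),r=cv2.minEnclosingCircle(D.astype(np.float32))
    return O,B,D,(cx,cy,r)
if __name__=="__main__":
    f=dict(np.load("pics/t2.npz"));O,B,D,C=knob(f)
    print("orange",O.mean(0),len(O),"blue",B.mean(0),np.ptp(B,0),"disc",C)
    px=lambda u,v:[240+u/4-.5,195+v/4-.5]
    q=ray(f,[px(105,360),px(528,326)],.135);print("panel",q,q.mean(0))
    m=ray(f,[px(243,280),px(245,240)],.071);print("mark end/inner",m)
    X=np.array([.9990,.0440]);Y=np.array([-.0440,.9990])
    for t in [(q.mean(0)[:2])]:
        k=t+.092*X+.045*Y;print("knob",k,"release",t+.075*X-.1*Y,"handle",t-.045*X)
        for n,p in(("orange",O.mean(0)),("mark",m[0,:2]),("markbar",m[0,:2]-m[1,:2]+k)):print(n,np.arctan2(*(p-k)[::-1]),np.linalg.norm(p-k))
E
python3 knob.py; python3 -c "
from h import *
f=dict(np.load('pics/t2.npz'));a=f['color'][235:275,283:323]
cv2.imwrite('pics/c5.png',cv2.resize(np.clip(a[:,:,::-1]*1.8,0,255).astype(np.uint8),None,fx=15,fy=15,interpolation=cv2.INTER_NEAREST))"
```

```text
orange [0.55242133 0.00481251] 8 blue [ 0.57296995 -0.10812105] [0.03076277 0.03041474] disc (0.5830098390579224, 0.035544171929359436, 0.03490780293941498)
panel [[ 0.48342477  0.13862779  0.135     ]
 [ 0.5028848  -0.16900424  0.135     ]] [ 0.49315478 -0.01518823  0.135     ]
mark end/inner [[0.54840476 0.03911751 0.071     ]
 [0.57913041 0.03718682 0.071     ]]
knob [0.58308278 0.03381477] release [ 0.57247978 -0.11178823] handle [ 0.44819978 -0.01716823]
orange -2.383996346011819 0.04220492812376358
mark 2.9898546181700367 0.03508111446498912
markbar 3.07883857168937 0.030786247680792026
```

View pics/c5.png

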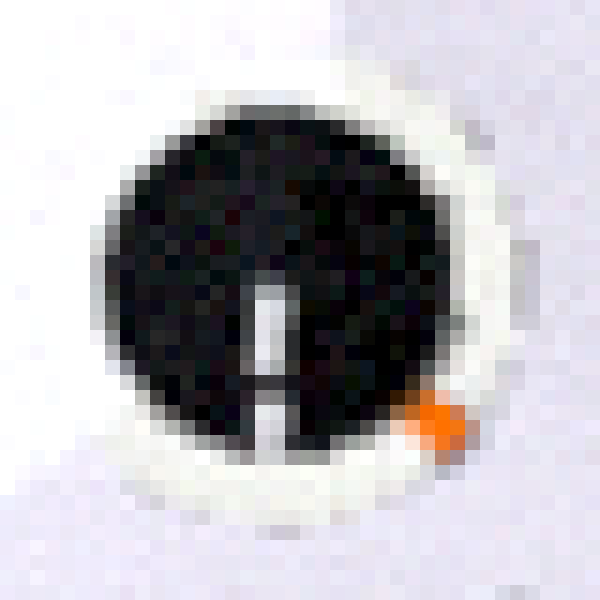

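The enlarged crop shows the mark running along column 268 down to row ~452, the disc spanning columns 98–465, and the orange marker at (440,425).

```bash
python3 - <<'E'
from h import *
f=dict(np.load('pics/t2.npz'));px=lambda u,v:[283+u/15-.5,235+v/15-.5]
k=np.array([.583,.0348])
s=ray(f,[px(270,285),px(270,372)],.108)[:,:2];d=s[1]-s[0];print("stripe",s,np.arctan2(d[1],d[0]))
for n,p in(("mark",(269,452)),("orange",(440,425)),("or_in",(418,408))):
    q=ray(f,px(*p),.071)[0,:2]-k;print(n,np.arctan2(q[1],q[0]),np.hypot(*q))
e=plan([.583,.0348,.15],-.09,20,150);print(e,bot.observe()["qpos"])
E
```

```text
stripe [[0.57665308 0.03720426]
 [0.55920012 0.0374353 ]] 3.1283551238868843
mark 3.0344689528078144 0.03521527742827313
orange -2.3410426161054105 0.043206318558982076
or_in -2.3548209012075887 0.03757077939557982
[[13.6, 6.7, 2.6, 0, 0, 0.81, 150], [14.1, 5.6, 2.6, 0, 0, 0.81, 150], [14.6, 4.4, 2.6, 0, 0, 0.81, 150], [14.9, 3.1, 2.6, 0, 0, 0.81, 150], [15.1, 1.8, 2.6, 0, 0, 0.81, 150]]
[[15.2, 0.5, 2.6, 0, 0, 0.81, 150], [15.2, -0.7, 2.6, 0, 0, 0.81, 150], [15.0, -2.0, 2.7, 0, 0, 0.81, 150], [14.8, -3.3, 2.6, 0, 0, 0.81, 150], [14.5, -4.5, 2.7, 0, 0, 0.81, 150]]
[[14.1, -5.8, 2.6, 0, 0, 0.81, 150], [13.5, -6.9, 2.7, 0, 0, 0.81, 150], [12.9, -8.0, 2.6, 0, 0, 0.81, 150], [12.2, -9.1, 2.7, 0, 0, 0.81, 150], [11.3, -10.1, 2.6, 0, 0, 0.81, 150]]
[[10.4, -11.0, 2.7, 0, 0, 0.81, 150], [9.5, -11.9, 2.6, 0, 0, 0.81, 150], [8.4, -12.6, 2.7, 0, 0, 0.81, 150], [7.3, -13.3, 2.6, 0, 0, 0.81, 150], [6.2, -13.9, 2.7, 0, 0, 0.81, 150]]
[np.float64(0.5829855362340015), np.float64(0.034776685713120155), np.float64(0.14996898370635275), np.float64(-0.09028240750296633)] [ 0.73010827  0.39226687 -0.46467177  1.87015219  0.21497825  0.92930718
  0.20162946]
```

Request:
carry_out([
  [13.6,6.7,2.6,0,0,0.8,150],
  [14.1,5.6,2.6,0,0,0.8,150],
  [14.6,4.4,2.6,0,0,0.8,150],
  [14.9,3.1,2.6,0,0,0.8,150],
  [15.1,1.8,2.6,0,0,0.8,150],
])

```text
clock: 8.82
position: [0.4896, -0.1694, 0.1901]
tool_rot: [-3.141, -0.0, 1.188]
force: [0.1, -0.4, 0.1]
grip_width: 0.0352
```

Request:
carry_out([
  [15.2,0.5,2.6,0,0,0.8,150],
  [15.2,-0.7,2.6,0,0,0.8,150],
  [15,-2,2.7,0,0,0.8,150],
  [14.8,-3.3,2.6,0,0,0.8,150],
  [14.5,-4.5,2.7,0,0,0.8,150],
])

```text
clock: 9.23
position: [0.52, -0.0999, 0.1769]
tool_rot: [-3.141, -0.0, 0.769]
force: [0.7, 1.0, -0.6]
grip_width: 0.0352
```

Request:
carry_out([
  [14.1,-5.8,2.6,0,0,0.8,150],
  [13.5,-6.9,2.7,0,0,0.8,150],
  [12.9,-8,2.6,0,0,0.8,150],
  [12.2,-9.1,2.7,0,0,0.8,150],
  [11.3,-10.1,2.6,0,0,0.8,150],
])

```text
clock: 9.65
position: [0.5501, -0.0302, 0.1637]
tool_rot: [-3.141, 0.0, 0.35]
force: [-0.1, -0.2, 0.8]
grip_width: 0.0355
```

Request:
carry_out([
  [10.4,-11,2.7,0,0,0.8,150],
  [9.5,-11.9,2.6,0,0,0.8,150],
  [8.4,-12.6,2.7,0,0,0.8,150],
  [7.3,-13.3,2.6,0,0,0.8,150],
  [6.2,-13.9,2.7,0,0,0.8,150],
])

```text
clock: 10.07
position: [0.5796, 0.0396, 0.1503]
tool_rot: [-3.141, 0.0, -0.069]
force: [-0.2, -0.2, 0.1]
grip_width: 0.0353
```

Request:
carry_out([
  [0,0,0,0,0,0,150],
  [0,0,0,0,0,0,150],
])

```text
clock: 10.23
position: [0.5795, 0.0393, 0.1502]
tool_rot: [-3.141, 0.001, -0.063]
force: [0.8, -0.7, 0.4]
grip_width: 0.0351
```

Request:
carry_out([
  [3.5,3,20,0,0,0,150],
  [0,0,20,0,0,0,150],
  [0,0,15,0,0,0,150],
  [0,0,10,0,0,0,150],
  [0,0,8,0,0,0,150],
])

```text
clock: 10.65
position: [0.5828, 0.0339, 0.0767]
tool_rot: [3.142, 0.001, -0.066]
force: [0.5, 0.6, -0.5]
grip_width: 0.0351
```

Request:
carry_out([
  [0,0,8,0,0,0,150],
  [0,0,6,0,0,0,150],
  [0,0,0,0,0,0,150],
])

```text
clock: 10.9
position: [0.583, 0.034, 0.0627]
tool_rot: [3.141, 0.001, -0.067]
force: [0.0, 0.5, 1.1]
grip_width: 0.0351
```

Request:
carry_out([
  [0,0,0,0,0,0,190],
  [0,0,0,0,0,0,255],
  [0,0,0,0,0,0,255],
  [0,0,0,0,0,0,255],
], force=40)

```text
clock: 11.23
position: [0.5839, 0.0349, 0.0641]
tool_rot: [-3.141, -0.001, -0.066]
force: [-1.3, 5.6, 3.2]
grip_width: 0.011
```

Request:
carry_out([
  [0,0,0,0,0,-0.8,255],
  [0,0,0,0,0,-0.9,255],
  [0,0,0,0,0,-0.9,255],
  [0,0,0,0,0,-0.9,255],
  [0,0,0,0,0,-0.9,255],
])

```text
clock: 11.65
position: [0.584, 0.0343, 0.0641]
tool_rot: [3.141, -0.002, 0.399]
force: [1.3, 2.2, 2.3]
grip_width: 0.0112
```

Request:
carry_out([
  [0,0,0,0,0,-0.9,255],
  [0,0,0,0,0,-0.9,255],
  [0,0,0,0,0,-0.9,255],
  [0,0,0,0,0,-0.9,255],
  [0,0,0,0,0,-0.3,255],
])

```text
clock: 12.07
position: [0.5843, 0.0337, 0.0641]
tool_rot: [3.14, -0.001, 0.808]
force: [2.9, 1.0, 3.2]
grip_width: 0.0112
```

Request:
carry_out([
  [0,0,0,0,0,0,255],
  [0,0,0,0,0,0,150],
  [0,0,0,0,0,0,150],
  [0,0,0,0,0,0,150],
])

```text
clock: 12.4
position: [0.5831, 0.034, 0.0633]
tool_rot: [-3.141, 0.001, 0.801]
force: [0.5, 0.8, 0.2]
grip_width: 0.0348
```

Request:
carry_out([
  [0,0,-25,0,0,0,150],
  [0,0,-35,0,0,0,150],
  [0,0,-35,0,0,0,150],
  [20,20,-20,0,0,0,150],
  [25,25,0,0,0,0,150],
])

```text
clock: 12.82
position: [0.6486, 0.0353, 0.1842]
tool_rot: [3.137, -0.004, 0.802]
force: [1.9, 0.3, 0.4]
grip_width: 0.035
```

```bash
python3 -c "
from h import *
print(plan([.52,-.26,.195],1.614,15,255))"
```

```text
[[-20.1, 7.5, -0.7, 0, 0, -0.52, 255], [-20.5, 6.4, -0.7, 0, 0, -0.52, 255], [-20.8, 5.3, -0.7, 0, 0, -0.52, 255], [-21.1, 4.2, -0.7, 0, 0, -0.52, 255], [-21.3, 3.0, -0.7, 0, 0, -0.52, 255]]
[[-21.4, 1.9, -0.7, 0, 0, -0.52, 255], [-21.4, 0.7, -0.7, 0, 0, -0.52, 255], [-21.5, -0.5, -0.7, 0, 0, -0.51, 255], [-21.4, -1.6, -0.7, 0, 0, -0.52, 255], [-21.3, -2.8, -0.7, 0, 0, -0.51, 255]]
[[-21.1, -3.9, -0.8, 0, 0, -0.52, 255], [-20.8, -5.1, -0.7, 0, 0, -0.51, 255], [-20.6, -6.2, -0.8, 0, 0, -0.52, 255], [-20.2, -7.3, -0.7, 0, 0, -0.51, 255], [-19.7, -8.3, -0.8, 0, 0, -0.52, 255]]
[np.float64(0.5200404711368015), np.float64(-0.2599956411687345), np.float64(0.19501759407942143), np.float64(1.6143374104766643)]
```

Request:
carry_out([
  [-20.1,7.5,-0.7,0,0,-0.5,255],
  [-20.5,6.4,-0.7,0,0,-0.5,255],
  [-20.8,5.3,-0.7,0,0,-0.5,255],
  [-21.1,4.2,-0.7,0,0,-0.5,255],
  [-21.3,3,-0.7,0,0,-0.5,255],
])

```text
clock: 13.23
position: [0.603, -0.0639, 0.1817]
tool_rot: [-3.141, 0.0, 1.066]
force: [0.1, -0.2, 0.2]
grip_width: -0.0
```

Request:
carry_out([
  [-21.4,1.9,-0.7,0,0,-0.5,255],
  [-21.4,0.7,-0.7,0,0,-0.5,255],
  [-21.5,-0.5,-0.7,0,0,-0.5,255],
  [-21.4,-1.6,-0.7,0,0,-0.5,255],
  [-21.3,-2.8,-0.7,0,0,-0.5,255],
])

```text
clock: 13.65
position: [0.5589, -0.1618, 0.1853]
tool_rot: [-3.141, 0.0, 1.328]
force: [-0.2, 0.1, 0.1]
grip_width: 0.0002
```

Request:
carry_out([
  [-21.1,-3.9,-0.8,0,0,-0.6,255],
  [-20.8,-5.1,-0.7,0,0,-0.6,255],
  [-20.6,-6.2,-0.8,0,0,-0.5,255],
  [-20.2,-7.3,-0.7,0,0,-0.6,255],
  [-19.7,-8.3,-0.8,0,0,-0.6,255],
])

```text
clock: 14.07
position: [0.5156, -0.2599, 0.1891]
tool_rot: [-3.141, -0.0, 1.632]
force: [1.0, 0.4, 0.3]
grip_width: 0.0005
```

```bash
python3 - <<'E'
from knob import *
print(bot.observe()["position"],bot.observe()["tool_rot"])
f=bot.grab_frame("top");np.savez("pics/t3.npz",**f);O,B,D,C=knob(f)
print("orange",O.mean(0),len(O),"blue",B.mean(0),"disc",C)
a=f["color"][235:275,283:323]
cv2.imwrite('pics/c6.png',cv2.resize(np.clip(a[:,:,::-1]*1.8,0,255).astype(np.uint8),None,fx=15,fy=15,interpolation=cv2.INTER_NEAREST))
E
```

```text
[ 0.51556718 -0.25994683  0.18913709] [-3.14097947e+00 -9.59034994e-05  1.63202213e+00]
orange [0.5535398  0.00493219] 11 blue [ 0.57234471 -0.10898354] disc (0.5827974081039429, 0.03554072603583336, 0.03478958085179329)
```

View pics/c6.png

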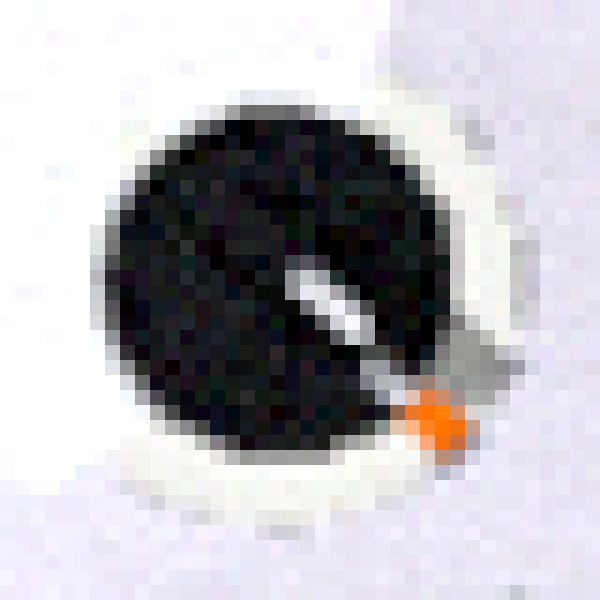

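The mark on the disc at (385,378) is radially in line with the orange marker at (438,425).

```bash
python3 - <<'E'
from knob import *
f=dict(np.load('pics/t3.npz'));px=lambda u,v:[283+u/15-.5,235+v/15-.5]
c=f["color"].astype(float);
# weighted centroids: mark (greyish bright pixels in disc near rim), orange
w=np.zeros((480,640));w[258:262,305:311]=1
L=c.min(2)*w;L[c[...,0]-c[...,2]>30]=0;L=np.clip(L-35,0,None);L[:, 310:]=0
v,u=np.mgrid[:480,:640];m=[(u*L).sum()/L.sum(),(v*L).sum()/L.sum()]
S=np.clip(c[...,0]-c[...,2]-20,0,None);S[:255]=0;S[270:]=0;S[:,:305]=0;S[:,320:]=0
o=[(u*S).sum()/S.sum(),(v*S).sum()/S.sum()]
print(m,o,px(385,378))
for k in([.583,.0348],[.583,.036]):
  for p in(m,px(385,378),o):
    q=ray(f,p,.071)[0,:2]-k;print(np.arctan2(q[1],q[0]).round(3),np.hypot(*q).round(4))
print(plan([.5715,-.109,.13],1.614,10,255))
E
```

```text
[np.float64(308.17892156862746), np.float64(260.00735294117646)] [np.float64(311.5571797076526), np.float64(262.68271711092)] [308.1666666666667, 259.7]
-2.385 0.0292
-2.363 0.0285
-2.347 0.0423
-2.356 0.03
-2.334 0.0293
-2.327 0.0431
[[15.2, 6.7, 5.9, 0, 0, 0.02, 255], [15.2, 6.7, 5.9, 0, 0, 0.02, 255], [15.2, 6.7, 5.9, 0, 0, 0.02, 255], [15.2, 6.7, 5.9, 0, 0, 0.02, 255], [15.2, 6.6, 5.9, 0, 0, 0.02, 255]]
[[15.2, 6.6, 5.9, 0, 0, 0.02, 255], [15.3, 6.5, 5.9, 0, 0, 0.02, 255], [15.2, 6.5, 5.9, 0, 0, 0.01, 255], [15.3, 6.5, 5.9, 0, 0, 0.02, 255], [15.3, 6.5, 5.9, 0, 0, 0.01, 255]]
[np.float64(0.5714663363000786), np.float64(-0.10897034819969098), np.float64(0.1299740361122699), np.float64(1.6140275989459272)]
```

Request:
carry_out([
  [15.2,6.7,5.9,0,0,0,255],
  [15.2,6.7,5.9,0,0,0,255],
  [15.2,6.7,5.9,0,0,0.1,255],
  [15.2,6.7,5.9,0,0,0,255],
  [15.2,6.6,5.9,0,0,0,255],
])

```text
clock: 14.53
position: [0.5456, -0.1805, 0.1593]
tool_rot: [-3.141, -0.0, 1.618]
force: [0.8, -0.7, 0.2]
grip_width: 0.0004
```

Request:
carry_out([
  [15.2,6.6,5.9,0,0,0,255],
  [15.3,6.5,5.9,0,0,0.1,255],
  [15.2,6.5,5.9,0,0,0,255],
  [15.3,6.5,5.9,0,0,0,255],
  [15.3,6.5,5.9,0,0,0,255],
])

```text
clock: 14.95
position: [0.5749, -0.1029, 0.1298]
tool_rot: [-3.141, 0.0, 1.608]
force: [-0.2, -0.8, 0.2]
grip_width: 0.0
```

Request:
carry_out([
  [0,0,15,0,0,0,255],
  [0,0,15,0,0,0,255],
  [0,0,10,0,0,0,255],
  [0,0,6,0,0,0,255],
  [0,0,0,0,0,0,255],
])

```text
clock: 15.37
position: [0.5742, -0.1037, 0.0831]
tool_rot: [-3.14, -0.0, 1.608]
force: [-0.2, 1.0, 0.3]
grip_width: 0.0001
```

Request:
carry_out([
  [-6,-2.5,0,0,0,0,255],
  [0,0,6,0,0,0,255],
  [0,0,3,0,0,0,255],
  [0,0,0,0,0,0,255],
])

```text
clock: 15.7
position: [0.5724, -0.1102, 0.0749]
tool_rot: [-3.141, -0.0, 1.608]
force: [-0.2, -0.7, -0.1]
grip_width: -0.0003
```

Request:
carry_out([
  [0,0,3,0,0,0,255],
  [0,0,2,0,0,0,255],
  [0,0,0,0,0,0,255],
])

```text
clock: 15.95
position: [0.5727, -0.1098, 0.07]
tool_rot: [-3.142, -0.0, 1.609]
force: [-0.3, 0.1, 2.1]
grip_width: -0.0
```

Request:
carry_out([
  [0,0,2,0,0,0,255],
  [0,0,2,0,0,0,255],
  [0,0,0,0,0,0,255],
])

```text
clock: 16.2
position: [0.5728, -0.1098, 0.0661]
tool_rot: [3.141, -0.0, 1.609]
force: [-0.4, -0.3, 3.2]
grip_width: -0.0
```

```bash
python3 - <<'E'
from knob import *
s=bot.observe();print(s["position"],s["force"],s["moment"])
f=bot.grab_frame("scene")
a=f["color"][190:300,270:350]
cv2.imwrite('pics/c7.png',cv2.resize(np.clip(a[:,:,::-1]*1.6,0,255).astype(np.uint8),None,fx=5,fy=5,interpolation=cv2.INTER_NEAREST))
E
```

```text
[ 0.57278806 -0.1098102   0.06606933] [-0.42408769 -0.29062023  3.20124857] [-0.00734935  0.01771585 -0.02048685]
```

View pics/c7.png

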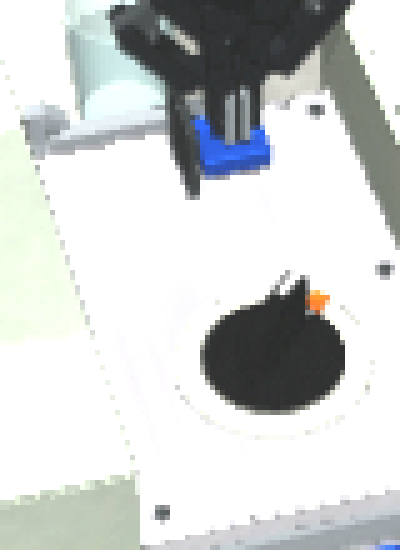

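The shut fingertips are on the blue pad at crop (235,140), just in front of the dark stop at (188,140). Pad contact came at z ≈ 0.070, so I press on to the hard stop and then push.

Request:
carry_out([
  [0,0,3,0,0,0,255],
  [0,0,3,0,0,0,255],
  [0,0,0,0,0,0,255],
])

```text
clock: 16.5
position: [0.5746, -0.1099, 0.0618]
tool_rot: [3.138, 0.001, 1.609]
force: [-0.9, -1.0, 23.6]
grip_width: 0.0002
```

Request:
carry_out([
  [0,4,0.5,0,0,0,255],
  [0,4,0,0,0,0,255],
  [0,2,0,0,0,0,255],
  [0,0,0,0,0,0,255],
])

```text
clock: 16.83
position: [0.5851, -0.1095, 0.0616]
tool_rot: [3.137, 0.001, 1.609]
force: [1.3, 0.5, 28.4]
grip_width: 0.0003
```

Request:
carry_out([
  [0,5,-1.5,0,0,0,255],
  [0,6,0,0,0,0,255],
  [0,6,0,0,0,0,255],
  [0,6,0,0,0,0,255],
  [0,0,0,0,0,0,255],
])

```text
clock: 17.25
position: [0.6075, -0.1083, 0.062]
tool_rot: [3.139, -0.0, 1.609]
force: [1.2, 0.9, 14.0]
grip_width: -0.0
```

Request:
carry_out([
  [0,6,0,0,0,0,255],
  [0,6,0,0,0,0,255],
  [0,6,0,0,0,0,255],
  [0,6,0,0,0,0,255],
  [0,0,0,0,0,0,255],
])

```text
clock: 17.67
position: [0.6315, -0.1073, 0.0621]
tool_rot: [3.139, -0.0, 1.609]
force: [0.7, 0.5, 13.2]
grip_width: -0.0004
```

```bash
cat > panel.py <<'E'
from h import *
def px():
    f=bot.grab_frame("top");P=cloud(f)
    m=(P[...,2]>.09)&(P[...,2]<.15)&(P[...,1]>.10)&(P[...,1]<.135)&(P[...,0]>.45)&(P[...,0]<.72)
    v,u=np.nonzero(m);q=P[m];return f,np.sort(q[:,0])[:8].round(3), np.histogram(q[:,0],np.arange(.45,.72,.01))[0]
for n in("pics/t2.npz",):
    f=dict(np.load(n));P=cloud(f)
    m=(P[...,2]>.09)&(P[...,2]<.15)&(P[...,1]>.10)&(P[...,1]<.135)&(P[...,0]>.45)&(P[...,0]<.72)
    print("ref .176:",np.sort(P[m][:,0])[:8].round(3))
f,a,b=px();print(a,b)
E
python3 panel.py
```

```text
ref .176: [0.486 0.486 0.486 0.486 0.486 0.487 0.487 0.487]
[0.544 0.544 0.545 0.545 0.545 0.545 0.545 0.545] [ 0  0  0  0  0  0  0  0  0 43 12  0  0  0  0  0  0  0  0  0  0  0 22 35
 41 35]
```

The panel has moved in by 58 mm, which puts the chassis near 0.118, below 0.13. I can lift off and move to the front of the handle.

Request:
carry_out([
  [0,-3,-5,0,0,0,255],
  [0,0,-25,0,0,0,255],
  [0,0,-35,0,0,0,255],
  [0,0,-35,0,0,0,255],
  [0,-20,-30,0,0,0,255],
])

```text
clock: 18.13
position: [0.6084, -0.1079, 0.1928]
tool_rot: [3.14, -0.001, 1.609]
force: [0.4, 0.6, 1.6]
grip_width: 0.0003
```

```bash
python3 -c "
from h import *
print(bot.observe()['position'])
print(plan([.468,-.0165,.15],1.614,8,255))"; python3 panel.py
```

```text
[ 0.60843106 -0.10786299  0.1927677 ]
[[12.1, -17.1, 5.3, 0, 0, -0.01, 255], [12.1, -17.1, 5.4, 0, 0, -0.0, 255], [12.1, -17.1, 5.3, 0, 0, -0.01, 255], [12.1, -17.1, 5.4, 0, 0, -0.0, 255], [12.1, -17.1, 5.3, 0, 0, -0.01, 255]]
[[12.2, -17.0, 5.4, 0, 0, -0.0, 255], [12.1, -17.1, 5.3, 0, 0, -0.01, 255], [12.2, -17.0, 5.4, 0, 0, -0.0, 255]]
[np.float64(0.46799244799003276), np.float64(-0.01650841816617771), np.float64(0.14996770280231583), np.float64(1.6136423067763945)]
ref .176: [0.486 0.486 0.486 0.486 0.486 0.487 0.487 0.487]
[0.539 0.539 0.539 0.539 0.539 0.54  0.54  0.54 ] [ 0  0  0  0  0  0  0  0  9 44  0  0  0  0  0  0  0  0  0  0  0  0 24 37
 38 37]
```

Request:
carry_out([
  [12,-17,5,0,0,0,255],
  [12,-17,5,0,0,0,255],
  [12,-17,5,0,0,0,255],
  [12,-17,5,0,0,0,255],
  [12,-17,6,0,0,0,255],
])

```text
clock: 18.6
position: [0.5183, -0.0515, 0.1648]
tool_rot: [-3.141, 0.0, 1.608]
force: [0.5, -0.7, 0.3]
grip_width: 0.0002
```

Request:
carry_out([
  [12,-17,6,0,0,0,255],
  [12,-17,6,0,0,0,255],
  [12,-17,6,0,0,0,255],
  [0,0,0,0,0,0,255],
])

```text
clock: 18.93
position: [0.4638, -0.0163, 0.1462]
tool_rot: [-3.139, 0.0, 1.611]
force: [1.0, 0.2, -0.0]
grip_width: -0.0001
```

Request:
carry_out([
  [0,0,20,0,0,0,255],
  [0,0,20,0,0,0,255],
  [0,0,18,0,0,0,255],
  [0,0,10,0,0,0,255],
  [0,0,0,0,0,0,255],
])

```text
clock: 19.35
position: [0.4662, -0.0179, 0.0776]
tool_rot: [-3.139, -0.0, 1.609]
force: [0.3, -0.5, 0.8]
grip_width: 0.0
```

Request:
carry_out([
  [0,8,0,0,0,0,255],
  [0,8,0,0,0,0,255],
  [0,12,0,0,0,0,255],
  [0,12,0,0,0,0,255],
  [0,12,0,0,0,0,255],
])

```text
clock: 19.77
position: [0.5206, -0.0158, 0.0802]
tool_rot: [3.141, -0.0, 1.608]
force: [-2.7, 0.7, -1.7]
grip_width: -0.0001
```

Request:
carry_out([
  [0,12,0,0,0,0,255],
  [0,12,0,0,0,0,255],
  [0,12,0,0,0,0,255],
  [0,12,0,0,0,0,255],
  [0,12,0,0,0,0,255],
])

```text
clock: 20.18
position: [0.5805, -0.0134, 0.0803]
tool_rot: [3.141, -0.0, 1.608]
force: [-2.7, 1.0, 0.6]
grip_width: -0.0001
```

Request:
carry_out([
  [0,6,0,0,0,0,255],
  [0,4,0,0,0,0,255],
  [0,4,0,0,0,0,255],
  [0,4,0,0,0,0,255],
  [0,0,0,0,0,0,255],
])

```text
clock: 20.6
position: [0.5976, -0.0129, 0.0795]
tool_rot: [3.141, -0.0, 1.609]
force: [0.1, 0.9, 0.0]
grip_width: 0.0003
```

Request:
carry_out([
  [0,2,0,0,0,0,255],
  [0,2,0,0,0,0,255],
  [0,1,0,0,0,0,255],
  [0,0,0,0,0,0,255],
])

```text
clock: 20.93
position: [0.6021, -0.0127, 0.0793]
tool_rot: [3.141, -0.0, 1.609]
force: [-0.0, -0.6, -1.0]
grip_width: 0.0005
```

Request:
carry_out([
  [0,2,0,0,0,0,255],
  [0,1,0,0,0,0,255],
  [0,0,0,0,0,0,255],
])

```text
clock: 21.18
position: [0.6052, -0.0126, 0.0792]
tool_rot: [3.141, -0.0, 1.609]
force: [-0.8, -0.3, -0.6]
grip_width: -0.0
```

Request:
carry_out([
  [0,2,0,0,0,0,255],
  [0,1,0,0,0,0,255],
  [0,0,0,0,0,0,255],
])

```text
clock: 21.43
position: [0.6072, -0.0125, 0.0791]
tool_rot: [-3.14, 0.0, 1.609]
force: [-7.6, -0.7, 5.3]
grip_width: -0.0001
```

Request:
carry_out([
  [0,2,0,0,0,0,255],
  [0,1,0,0,0,0,255],
  [0,0,0,0,0,0,255],
  [0,0,0,0,0,0,255],
])

```text
clock: 21.77
position: [0.6077, -0.0126, 0.0789]
tool_rot: [-3.135, 0.001, 1.609]
force: [-25.7, -0.7, 18.6]
grip_width: 0.0001
```

```bash
python3 -c "
from h import *
for n in('t2',''):
    f=dict(np.load('pics/t2.npz')) if n else bot.grab_frame('top');P=cloud(f)
    for lo,hi in((.11,.145),):
        m=(P[...,2]>.10)&(P[...,2]<.14)&(P[...,1]>lo)&(P[...,1]<hi)&(P[...,0]>.45)&(P[...,0]<.75)
        print(np.sort(P[m][:,0]).round(3)[:12])
"
```

```text
[0.485 0.485 0.486 0.486 0.486 0.486 0.486 0.486 0.487 0.487 0.487 0.487]
[0.661 0.661 0.661 0.662 0.662 0.662 0.662 0.662 0.662 0.662 0.662 0.662]
```

A hard stop, and the panel has moved 0.176 m from the locked position, so it is home. Next I back off and clear the arm.

Request:
carry_out([
  [0,-5,0,0,0,0,255],
  [0,-15,0,0,0,0,255],
  [0,-25,0,0,0,0,255],
  [0,-20,-20,0,0,0,255],
  [0,-10,-35,0,0,0,255],
])

```text
clock: 22.23
position: [0.5323, -0.0154, 0.1321]
tool_rot: [-3.136, -0.0, 1.609]
force: [1.6, -0.4, 0.2]
grip_width: 0.0001
```

Request:
carry_out([
  [-20,0,-35,0,0,0,255],
  [-40,0,-30,0,0,0,255],
  [-40,0,0,0,0,0,255],
  [-40,0,0,0,0,0,255],
  [-40,0,0,0,0,0,255],
])

```text
clock: 22.65
position: [0.5428, -0.1905, 0.1951]
tool_rot: [3.14, 0.001, 1.609]
force: [0.7, 0.3, -1.3]
grip_width: -0.0001
```

Request:
carry_out([
  [-40,0,0,0,0,0,255],
  [-40,0,0,0,0,0,255],
  [0,0,0,0,0,0,255],
  [0,0,0,0,0,0,255],
])

```text
clock: 22.98
position: [0.5452, -0.2708, 0.1938]
tool_rot: [-3.141, 0.0, 1.605]
force: [-0.2, 0.6, 0.1]
grip_width: 0.0003
```

```bash
python3 -c "
from h import *
f=bot.grab_frame('top');P=cloud(f);P0=cloud(dict(np.load('pics/t2.npz')))
m=(P[...,2]>.10)&(P[...,2]<.14)&(P[...,1]>.11)&(P[...,1]<.145)&(P[...,0]>.45)&(P[...,0]<.75)
print(np.sort(P[m][:,0]).round(3)[:12],bot.observe()['force'])
cv2.imwrite('pics/end.png',f['color'][:,:,::-1])"
```

```text
[0.661 0.662 0.662 0.662 0.662 0.662 0.662 0.662 0.662 0.662 0.662 0.662] [-0.44054872  0.92052809  0.31667722]
```

View pics/end.png

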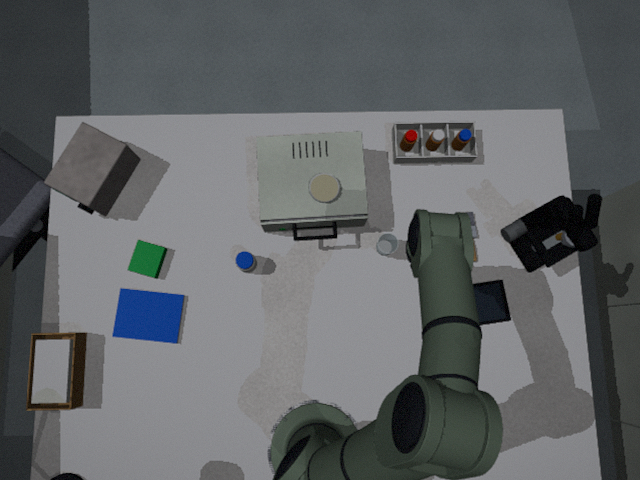

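The chassis is home, with the panel against the case at row ~222. The jar (246,262), beaker (387,244) and petri dish (324,188) are where they started, and the arm is clear.

```bash
python3 -c "
from workcell import bot
print(bot.job_done())"
```

```text
the job is handed in; nothing more can be done
None
```

The job is done and handed in at about 23 s of the 72 s allowed. I pulled the chassis out to its end stop and turned the knob about 0.87 rad anticlockwise. I then held the release pad fully down while pushing in to about 0.118, let it up, and pushed the handle home.

**What the last checks showed**
- **Chassis:** I took the lock from the pull force dropping off and the travel, without pushing back against it. The final push met a hard stop at about 26 N, with the panel 0.176 m in from the pulled-out position. It stayed there after I let go.
- **Knob:** the mark lined up with the orange marker to within about 0.04 rad before I pushed the chassis in. It is out of sight now, so I could not check it again.
- **Other things:** the jar, beaker, petri dish, slide box and notebook look unmoved. The arm partly hid the brush and tablet in the last picture. The gripper is clear and reads no contact force.

**What went wrong or disagreed**
- **First grip missed:** the fingers closed on top of the handle bar, pressing on it with about 29 N. The real fingertips sat about 20 mm higher than the reported tool point. I measured that offset from depth and allowed for it from then on.
- **Pad drag:** lifting off the release pad drew the chassis back about 5 mm, to about 0.123. That was still below 0.13, where the pad may be let up.

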